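# Stow the vial rack in the lipped sea tray

### The job

Slide the white vial rack up the little metal ramp and over the wooden lip into the stowage tray, without lifting it. Then press it squarely and gently home against the metal bar of the end stop, and after that press it gently home against the tall side rail, so that it rests snug in that corner. Do not slam or force it, do not knock the other things on the bench, and let go at the end.

Things in the scene. Friction and masses are not known exactly. Their poses are not given: they have to be found in the camera images.
- rack: White plastic vial rack, flat-sided block 100 (its x) by 110 (its y) by 40 mm high, grey caps 4 mm above the top; 0.35 to 0.7 kg, loose on the bench before the ramp. Too wide to grasp: push its sides; level sliding takes 1 to 3 N. Origin: centre of the underside. Its y axis points roughly up the ramp, up to 0.25 rad off the tray's y; it starts near the ramp's middle line.
- tray: Fixed plywood stowage tray. Origin: at bench height, mid-width, on the lip's inner edge; y points into the tray (the way the rack goes), x to the tall rail, z up. Lip 14 mm high, y -12 to 0 mm; floor 6 mm high from y 0 on, so the rack drops 8 mm once its rear face is past y 0. Low side strip at x -85 mm, 14 mm high: fingers reach over it. Seated against the rail the rack's centre is at x 25 mm.
- ramp_foot (a point): Middle of the foot of the fixed aluminium ramp, at bench height, 72 mm before the lip's inner edge (tray y -72 mm). The ramp is 170 mm wide and rises evenly from here to the lip's 14 mm top at tray y -12 mm.
- rail: Tall wooden side rail, fixed, 36 mm above the bench, along the tray's +x side (inner face at tray x 75 mm). Origin: on that face, at bench height, beside the lip's inner edge; x points into the rail, y along it into the tray. Rigid. Seat the rack on it with a steady push that bears on the rail with over 4 N for a third of a second; over 25 N is forcing it.
- stop: End stop: slotted steel guides on the tray's sides carrying a rigid aluminium bar, 39 mm high, clamped fast. Origin: tray x -4, y 142 mm, on the floor: the nearest the bar's face can be; it stands 0 to 35 mm beyond along y, unmeasured: look or feel. A soft pad 4 mm proud of it takes 0.2 N. Seat the rack with over 4 N (beyond sliding) on the bar for a third of a second; over 25 N is forcing it.
- bottle_a: Clear plastic bottle, white cap, 66 mm wide, 150 mm tall, a bystander beyond the tall side rail; origin under its centre.
- bottle_b: Clear plastic bottle with paper label, 62 mm wide, 140 mm tall, a bystander on the far side of the rack; origin under its centre.
- vial_a: Capped glass vial, 26 mm wide, 60 mm tall, a bystander standing about 135 mm to the far (+x) side of the ramp's middle line; origin under its centre.
- vial_b: Capped glass vial, 26 mm wide, 60 mm tall, a bystander standing about 135 mm to the near (-x) side of the ramp's middle line; origin under its centre.
- jar: Plastic jar, 70 mm wide, 80 mm tall, a bystander to the left; origin under its centre.
- beaker: Clear plastic beaker, 76 mm wide, 95 mm tall, a bystander to the left; origin under its centre.
- spatula: Steel scraper with a wooden handle lying on the bench to the right, a bystander; origin under its middle.
Things that resemble listed ones, but are neither listed nor needed, are in the scene too. Several things have the shape of the rack; the one meant has the colours described above.

How it is judged:
On the way, in this order (a step that is already met when the one before it is completed fails the run):
1. the rack is over the lip and lies flat on the tray floor (y of rack in the frame of tray above 0.056 m and z of rack in the frame of tray below 0.009 m and angle between rack's own z axis and vertical below 0.04 rad), for 0.1 s.
2. the rack is pressed home on the end stop with 4 N or more (all of step 1 and contact force between rack and stop above 4 N), for 0.3 s.
3. the rack is pressed home on the side rail with 4 N or more (all of step 1 and contact force between rack and rail above 4 N), for 0.3 s.
At the end, for the whole second after the job is handed in: The rack lies flat on the tray floor behind the lip, within 3 mm of the side rail, still touching the end stop's pad (so within 4 mm of its bar), square to within 0.05 rad, at rest and not touched (all of step 1 and x of rack in the frame of rail between -0.053 and -0.047 m and contact force between rack and stop above 0.04 N and angle between the y axis of rack and the y axis of tray, either way round below 0.05 rad and linear speed of rack below 0.01 m/s and contact force between the fingers and rack below 0.1 N).
It fails at once if the rack is forced against the end stop with more than 25 N (contact force between rack and stop above 25 N).
It fails at once if the rack is forced against the side rail with more than 25 N (contact force between rack and rail above 25 N).
It fails at once if the rack is lifted off the surface (its underside's centre over 35 mm) or tipped by more than 0.45 rad (height (world z) of rack above 0.035 m or angle between rack's own z axis and vertical above 0.45 rad).
It fails at once if a bystander is moved by more than 20 mm (distance of any of bottle_a, bottle_b, vial_a, vial_b, jar, beaker, spatula from where it was at the start of the episode above 0.02 m).
It also fails if it takes over 72 s, if anything falls off the work surface, if the arm or the gripper's body presses on something with over 40 N, if the wrist force passes 120 N, or if a joint passes its speed limit or range.

### The arm

A 6-joint arm with a two-finger parallel gripper is mounted at the origin on the work surface. World frame = base frame: x ahead of the robot, y to its left, z up, the work surface at z = 0. Lengths are in m, angles in rad, forces in N, time in s.
With the tool pointing down it reaches from about 0.4 to 0.925 m from the base axis. Payload 3.4 kg.
Tool frame: the origin (TCP) lies on the centre line of the jaws, within the pads' length; the fingertips stand ctrl.tip_extent ahead of it and the grasp point (between the pads) lies 11 mm behind it (ctrl.tip_extent is the distance from the TCP to the fingertips, in m); z points along the fingers, y is the line along which they close (so a half turn about z gives the same grasp; the last joint's range is limited). The gripper opens to 85 mm and grips with 20 to 120 N. Pads are 22 mm wide; open, the fingers measure 114 mm over their backs; the gripper's body (76 mm by 85 mm) begins 54 mm behind the grasp point. The pads swing forward as they close: fully open they stand 13 mm farther back than shut.
Start: joints at [1.224, 0.307, 1.506, -0, 1.328, -0.073], TCP at [0.155, 0.554, 0.239] pointing down, gripper open.
Joint ranges: [-3.12, 3.12], [-1.05, 2.28], [0.14, 2.33], [-1.42, 4.57], [0.1, 2.73], [-2.68, 2.68]. Speed limits (rad/s): [2.57, 2.57, 3.14, 3.14, 3.14, 3.14].

### API

Orientations are given as a rotation vector (axis times angle).
In Python, from workcell import status, optics, job, ctrl gives the robot as it stands.
- The arm moves only by the tool arm_command, never from a script. Its argument "motion" is a list of rows, each an object with "xyz": the shift along the world's x, y, z in units of 25 mm (1.0 is 25 mm), a list of three; "roll": the turn about the world's z in units of 5 degrees (1.0 is 5 degrees); "gripper": the gripper command: -1 is fully open, 1 is shut, values between are in proportion. In form: [{"xyz": [dx, dy, dz], "roll": roll, "gripper": gripper}, ...]. A call has 1 to 12 rows; each row is the pose to reach, as a shift and turn from the pose commanded when the call began; what a row does not reach only later rows make up. A row lasts 1/10 s, in which the tool goes at most 50 mm and 8.59 degrees, less where a joint would pass 70% of its speed; a pose out of reach is approached as far as the arm can. A call with a gripper value outside its range is refused whole. The fingers move at their own pace and stop on an object; the grip force is fixed at half the most. Time passes only in rows, so rows that repeat a pose let the fingers close. It gives the time, the measured TCP pose, the force, the opening and the grip force at its end, in the units of the state.
- status.sense(): the state, without advancing time (a new reading comes with each control period).
- optics.read_camera(name): name is "scene" or "top" or "wrist"; returns a dict with "color" (420x560x3 uint8, red, green, blue), "z_map" (420x560 float32, m along the optical axis (not along the pixel's ray), 0 where there is no reading), "vertical_fov" (degrees; the focal length in pixels is half the picture's height over the tangent of half this angle, whatever the lens; pixels are square), "cx", "cy" (the principal point, pixels), "rvec" (rotation vector, rad) and "tvec" (3), from world to camera coordinates, as OpenCV has them; the wrist camera has in their place "mount" (4x4, takes a point from camera to tool coordinates, whose origin is the TCP and whose axes are the flange's). Camera axes: x right, y down, z forward; pixel columns grow to the right and rows downward; lengths in m; the calibration is good to about 2 mm. The wrist camera is an equidistant fisheye: a pixel r from the principal point sees the ray r / f radians off the axis. A picture is of the moment at which its call begins: read the wrist's pose just before it.
- job.sign_off(): hands the job in; it is judged then, once.
The state is a dict: "clock": time; "joint_positions": joint angles; "joint_vel": joint speeds; "tau": joint torques, N m; "tcp_pos": TCP position; "eef_rot": TCP orientation; "contact_force": force on the tool from outside, world axes, zero at the start; "ft_torque": the same for the moment, N m; "width": opening from 0.0 (shut) to 1.0 (fully open); "finger_force": force on a finger pad.
Only numpy, scipy, OpenCV 4.12 (cv2) and the standard library are available. Lean on these libraries where they do the work, as an engineer would, in place of code of your own. Each camera call takes 0.05 s, during which the arm holds its last target. There are 200 camera calls.

## Working session

There is one attempt and no reset: what is moved stays moved. The work goes in short steps, Python scripts to look and compute and a tool call to move; the robot and the scene stay as the last step left them, time stands still between calls to the robot, and variables do not carry over. Pictures are saved under pics/ and viewed, at most 10 in all, crops included, and the job is handed in when it is done.

Besides the shell and the picture viewer there is one more tool, called after ">>>" by a JSON object that holds its "method" and its "body". arm_command: Moves the arm, as the interface text tells. Its arguments: {"type":"object","properties":{"motion":{"type":"array"}},"required":["motion"]}

```bash
mkdir -p pics; cat > h.py <<'E'
import numpy as np, cv2
from workcell import status, optics, job, ctrl
def shot(name,fn=None):
    c=optics.read_camera(name)
    if fn: cv2.imwrite('pics/'+fn,c['color'][:,:,::-1])
    return c
def cloud(c):
    d=c['z_map'];h,w=d.shape
    f=h/2/np.tan(np.radians(c['vertical_fov'])/2)
    v,u=np.mgrid[:h,:w]
    P=np.dstack([(u-c['cx'])/f*d,(v-c['cy'])/f*d,d])
    R=cv2.Rodrigues(np.array(c['rvec'],float))[0]
    P=(P-np.array(c['tvec']).reshape(3))@R
    P[d==0]=np.nan
    return P
E
python3 - <<'E'
from h import *
s=status.sense();print(s['clock'],s['tcp_pos'],s['eef_rot'],s['contact_force'],ctrl.tip_extent)
a=shot('top','top.png');b=shot('scene','scene.png')
np.savez('a.npz',P=cloud(a),C=a['color']);np.savez('b.npz',P=cloud(b),C=b['color'])
E
```

```text
0.0 [0.15525844 0.55293983 0.23839603] [-4.28689561e-01 -3.11174350e+00  3.06529196e-03] [ 0.27031903  0.39408633 -0.19362111] 0.008
```

View pics/top.png

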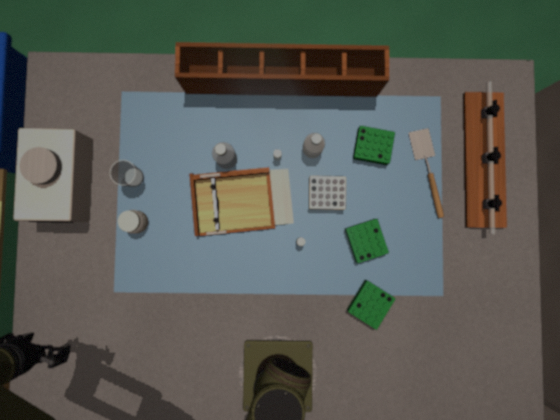

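View pics/scene.png

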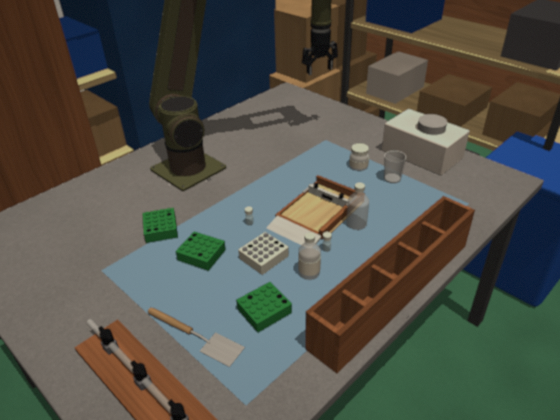

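The top view shows the white rack at about (327,193), the ramp at (281,197), the lip at about x=272, the tray floor at (235,203) and the bar at (214,207). The vials are at (278,154) and (300,242). Next I measure these in 3D.

```bash
python3 - <<'E'
from h import *
z=np.load('a.npz');P,C=z['P'],z['C'].astype(int)
print('bench z',np.nanmedian(P[260:285,150:300,2]))
roi=np.zeros(P.shape[:2],bool);roi[165:220,300:355]=1
m=roi&(P[...,2]>0.03)&(P[...,2]<0.06)
xy=P[m][:,:2].astype(np.float32);r=cv2.minAreaRect(xy*1000);print('rack',r,m.sum(),np.percentile(P[m][:,2],[5,50,95]))
def rect(n,lo,hi,b):
    roi=np.zeros(P.shape[:2],bool);roi[b[1]:b[3],b[0]:b[2]]=1
    m=roi&(P[...,2]>lo)&(P[...,2]<hi)
    q=P[m];print(n,cv2.minAreaRect((q[:,:2]*1000).astype(np.float32)),np.percentile(q[:,2],50),m.sum());return q
rect('tray+ramp',0.004,0.06,(185,165,296,240))
for x in range(190,300,3): print(x,[tuple(np.round(P[y,x]*1000).astype(int)) for y in (172,176,190,203,216,230,234)])
for n,b in dict(va=(270,145,286,162),vb=(292,233,308,250),ba=(210,138,238,168),bb=(302,130,326,160)).items(): rect(n,0.03,0.3,b)
cv2.imwrite('pics/crop.png',cv2.resize(C[130:260,180:360].astype(np.uint8)[:,:,::-1],None,fx=4.4,fy=4.4,interpolation=cv2.INTER_CUBIC))
E
```

```text
bench z 0.001344386403117134
rack ((549.9974975585938, -141.2301788330078), (99.88156127929688, 109.30369567871094), 0.3671160638332367) 1232 [0.03720079 0.04174138 0.04743428]
tray+ramp ((517.9794311523438, 122.33210754394531), (228.00729370117188, 339.2961730957031), 0.8125528693199158) 0.008525764769241408 5786
190 [(np.int64(609), np.int64(279), np.int64(-1)), (np.int64(591), np.int64(270), np.int64(38)), (np.int64(549), np.int64(269), np.int64(36)), (np.int64(512), np.int64(275), np.int64(3)), (np.int64(472), np.int64(275), np.int64(1)), (np.int64(429), np.int64(273), np.int64(3)), (np.int64(417), np.int64(273), np.int64(2))]
193 [(np.int64(608), np.int64(269), np.int64(1)), (np.int64(591), np.int64(261), np.int64(36)), (np.int64(549), np.int64(260), np.int64(37)), (np.int64(510), np.int64(259), np.int64(38)), (np.int64(471), np.int64(258), np.int64(36)), (np.int64(429), np.int64(265), np.int64(-2)), (np.int64(417), np.int64(263), np.int64(4))]
196 [(np.int64(609), np.int64(260), np.int64(0)), (np.int64(590), np.int64(251), np.int64(41)), (np.int64(552), np.int64(258), np.int64(
[... 10886 characters left out ...]
4(5)), (np.int64(517), np.int64(-57), np.int64(-1)), (np.int64(477), np.int64(-57), np.int64(2)), (np.int64(434), np.int64(-57), np.int64(6)), (np.int64(422), np.int64(-58), np.int64(2))]
va ((660.3326416015625, 11.680054664611816), (23.265260696411133, 20.98805809020996), 0.5594115257263184) 0.060985976309834246 67
vb ((402.813232421875, -60.624698638916016), (20.431087493896484, 23.50861930847168), 0.7139528393745422) 0.06029242196546525 60
ba ((651.9146118164062, 167.1536102294922), (64.03701782226562, 63.89455032348633), 36.40398406982422) 0.10591326828195598 485
bb ((686.59326171875, -95.94033813476562), (59.76112365722656, 60.807613372802734), 43.63505172729492) 0.09782123995858776 428
```

View pics/crop.png

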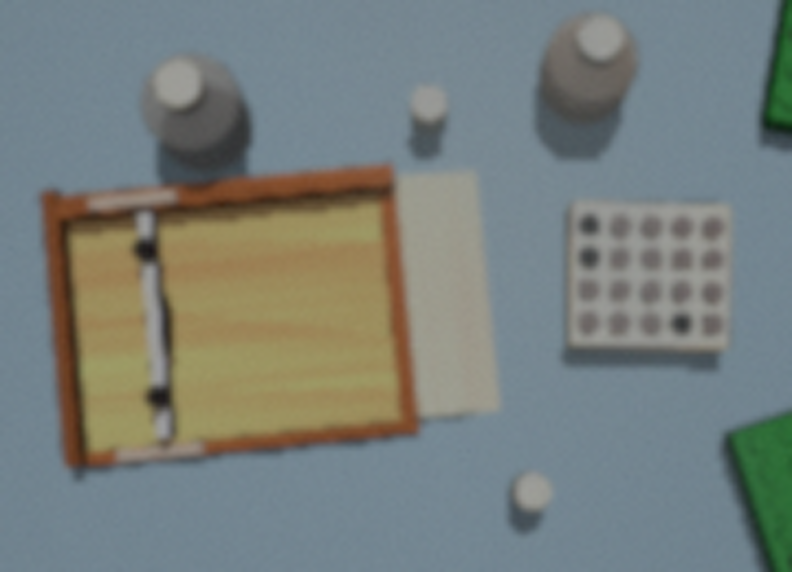

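```bash
python3 - <<'E'
from h import *
z=np.load('a.npz');P,C=z['P'],z['C'].astype(int)
c=optics.read_camera('top')
f=210/np.tan(np.radians(c['vertical_fov'])/2);R=cv2.Rodrigues(np.array(c['rvec'],float))[0];t=np.array(c['tvec']).reshape(3)
def onz(u,v,zz):
    d=np.stack([(u-c['cx'])/f,(v-c['cy'])/f,np.ones(len(u))],1)@R; o=-t@R
    return (o+d*((zz-o[2])/d[:,2])[:,None])[:,:2]*1000
hsv=cv2.cvtColor(C.astype(np.uint8),cv2.COLOR_RGB2HSV)
for p in [(203,235),(190,235),(203,273),(197,281),(172,250),(207,214),(232,250),(240,250)]: print(p,hsv[p])
H,S,V=[hsv[...,i].astype(int) for i in range(3)]
orange=(H<16)&(S>110)
def fit(n,pts):
    vx,vy,x,y=cv2.fitLine(pts.astype(np.float32),cv2.DIST_HUBER,0,.01,.01).ravel();print(n,'dir',vx,vy,'pt',x,y,len(pts))
# lip: orange pixels per row around col 262..282
L=[];I=[]
for r in range(182,223):
    k=[q for q in range(260,283) if orange[r,q]]
    if k: I.append((min(k)-.5,r));L.append((max(k)+.5,r))
for n,q in (('lip in',I),('lip out',L)): q=np.array(q,float);fit(n,onz(q[:,0],q[:,1],.014))
# rail inner bottom edge / outer at top z=36
a=[];b=[]
for q in range(225,266):
    k=[r for r in range(165,185) if orange[r,q]]
    a.append((q,min(k)-.5));b.append((q,max(k)+.5))
for n,q in (('rail out',a),('rail in',b)): q=np.array(q,float);fit(n,onz(q[:,0],q[:,1],.036))
b=[];d=[]
for q in range(225,268):
    k=[r for r in range(220,245) if orange[r,q]]
    b.append((q,min(k)-.5));d.append((q,max(k)+.5))
for n,q in (('strip in',b),('strip out',d)): q=np.array(q,float);fit(n,onz(q[:,0],q[:,1],.014))
# bar: bright low-sat, right edge
e=[];g=[]
for r in range(180,229):
    k=[q for q in range(207,222) if S[r,q]<60 and V[r,q]>120]
    if k: e.append((max(k)+.5,r));g.append((min(k)-.5,r))
for n,q in (('bar near',e),('bar far',g)): q=np.array(q,float);p=onz(q[:,0],q[:,1],.039);fit(n,p);print(p[::4].round().astype(int).tolist())
E
```

```text
(203, 235) [ 20 112 155]
(190, 235) [ 18 116 156]
(203, 273) [ 18  49 150]
(197, 281) [ 26  25 156]
(172, 250) [ 11 161 119]
(207, 214) [ 23  15 156]
(232, 250) [101  47 129]
(240, 250) [101  51 146]
lip in dir 0.99200416 0.12620506 pt 517.5938 33.74182 41
lip out dir 0.9932483 0.116007745 pt 517.0021 24.154665 41
rail out dir 0.10582202 -0.99438506 pt 612.8056 103.119286 41
rail in dir 0.11432352 -0.99344355 pt 595.3154 105.21072 41Traceback (most recent call last):
  File "<stdin>", line 29, in <module>
ValueError: min() iterable argument is empty
```

>>> {"method": "arm_command", "body": {"motion": [{"xyz":[13.8,-16.1,0],"roll":-13.6,"gripper":-0.4},{"xyz":[13.8,-16.1,0],"roll":-13.6,"gripper":-0.4},{"xyz":[13.8,-16.1,0],"roll":-13.6,"gripper":-0.4},{"xyz":[13.8,-16.1,0],"roll":-13.6,"gripper":-0.4},{"xyz":[13.8,-16.1,0],"roll":-13.6,"gripper":-0.4},{"xyz":[13.8,-16.1,0],"roll":-13.6,"gripper":-0.4},{"xyz":[13.8,-16.1,0],"roll":-13.6,"gripper":-0.4},{"xyz":[13.8,-16.1,0],"roll":-13.6,"gripper":-0.4},{"xyz":[13.8,-16.1,0],"roll":-13.6,"gripper":-0.4},{"xyz":[13.8,-16.1,0],"roll":-13.6,"gripper":-0.4},{"xyz":[13.8,-16.1,0],"roll":-13.6,"gripper":-0.4},{"xyz":[13.8,-16.1,0],"roll":-13.6,"gripper":-0.4}]}}

```text
clock: 1.35
tcp_pos: [0.5034, 0.1479, 0.239]
eef_rot: [2.1, 2.334, -0.0]
contact_force: [0.3, 0.8, -0.6]
width: 0.7
finger_force: 0.0
```

>>> {"method": "arm_command", "body": {"motion": [{"xyz":[2.4,-15.5,0],"roll":0,"gripper":-0.4},{"xyz":[2.4,-15.5,0],"roll":0,"gripper":-0.4},{"xyz":[2.4,-15.5,0],"roll":0,"gripper":-0.4},{"xyz":[2.4,-15.5,0],"roll":0,"gripper":-0.4},{"xyz":[2.4,-15.5,0],"roll":0,"gripper":-0.4},{"xyz":[2.4,-15.5,0],"roll":0,"gripper":-0.4},{"xyz":[2.4,-15.5,0],"roll":0,"gripper":-0.4},{"xyz":[2.4,-15.5,0],"roll":0,"gripper":-0.4},{"xyz":[2.4,-15.5,0],"roll":0,"gripper":-0.4},{"xyz":[2.4,-15.5,0],"roll":0,"gripper":-0.4},{"xyz":[2.4,-15.5,0],"roll":0,"gripper":-0.4}]}}

```text
clock: 2.45
tcp_pos: [0.56, -0.2346, 0.2389]
eef_rot: [-2.093, -2.34, -0.001]
contact_force: [-0.5, 1.2, 0.8]
width: 0.701
finger_force: 0.0
```

```bash
cat >> h.py <<'E'
from scipy.spatial.transform import Rotation as Ro
O=np.array([.5276,.0358]);EX=np.array([.9938,.1115]);EY=np.array([-.1115,.9938])
def st():
    s=status.sense();d=s['tcp_pos'][:2]-O;y=Ro.from_rotvec(s['eef_rot']).as_matrix()[:,1]
    F=np.array(s['contact_force'])
    print('t',round(s['clock'],2),'tcp',np.round(s['tcp_pos'],4),'tray x,y',np.round([d@EX,d@EY],4),'closing deg',round(np.degrees(np.arctan2(y[1],y[0])),2),'F',F.round(2),'Ftray',np.round([F[:2]@EX,F[:2]@EY],2),'w',s['width'])
E
python3 -c "
from h import *;st()"
```

```text
t 2.45 tcp [ 0.56   -0.2346  0.2389] tray x,y [ 0.002  -0.2723] closing deg 6.37 F [-0.5   1.25  0.81] Ftray [-0.35  1.29] w 0.7013682348288608
```

>>> {"method": "arm_command", "body": {"motion": [{"xyz":[0,0,-2],"roll":0,"gripper":-0.4},{"xyz":[0,0,-4],"roll":0,"gripper":-0.4},{"xyz":[0,0,-6],"roll":0,"gripper":-0.4},{"xyz":[0,0,-7.5],"roll":0,"gripper":-0.4},{"xyz":[0,0,-8.2],"roll":0,"gripper":-0.4},{"xyz":[0,0,-8.5],"roll":0,"gripper":-0.4},{"xyz":[0,0,-8.5],"roll":0,"gripper":-0.4}]}}

```text
clock: 3.15
tcp_pos: [0.5601, -0.2346, 0.0262]
eef_rot: [-2.092, -2.341, 0.001]
contact_force: [0.1, 0.3, -0.3]
width: 0.7
finger_force: 0.0
```

```bash
python3 -c "
from h import *;shot('scene','s2.png');st()"
```

```text
t 3.2 tcp [ 0.561  -0.2354  0.0274] tray x,y [ 0.003  -0.2732] closing deg 6.4 F [ 0.26 -0.21 -0.01] Ftray [ 0.23 -0.24] w 0.6979541664686919
```

View pics/s2.png

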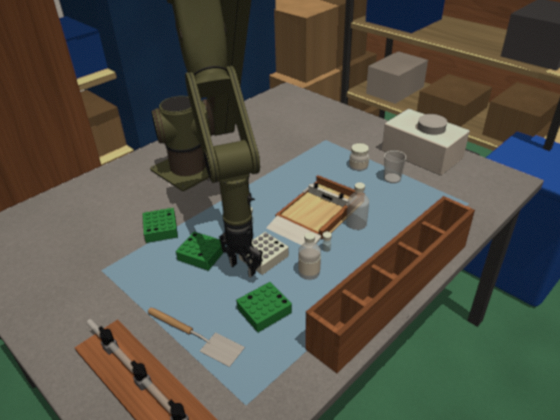

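>>> {"method": "arm_command", "body": {"motion": [{"xyz":[-0.036,0.32,0],"roll":0,"gripper":-0.4},{"xyz":[-0.072,0.64,0],"roll":0,"gripper":-0.4},{"xyz":[-0.108,0.96,0],"roll":0,"gripper":-0.4},{"xyz":[-0.144,1.28,0],"roll":0,"gripper":-0.4},{"xyz":[-0.18,1.6,0],"roll":0,"gripper":-0.4},{"xyz":[-0.216,1.92,0],"roll":0,"gripper":-0.4},{"xyz":[-0.252,2.24,0],"roll":0,"gripper":-0.4},{"xyz":[-0.288,2.56,0],"roll":0,"gripper":-0.4},{"xyz":[-0.324,2.88,0],"roll":0,"gripper":-0.4},{"xyz":[-0.36,3.2,0],"roll":0,"gripper":-0.4},{"xyz":[-0.396,3.52,0],"roll":0,"gripper":-0.4},{"xyz":[-0.43,3.84,0],"roll":0,"gripper":-0.4}]}}

```text
clock: 4.4
tcp_pos: [0.5496, -0.1398, 0.0267]
eef_rot: [-2.096, -2.34, 0.0]
contact_force: [-0.2, -3.1, 0.2]
width: 0.697
finger_force: 1.3
```

```bash
cat >> h.py <<'E'
def rack(fn=None):
    c=shot('top',fn);P=cloud(c);hsv=cv2.cvtColor(c['color'],cv2.COLOR_RGB2HSV)
    D=P[...,:2]-O;X=D@EX;Y=D@EY
    m=(abs(X)<.1)&(Y>-.26)&(Y<.2)&(P[...,2]>.03)&(P[...,2]<.075)&(hsv[...,1]<60)&(hsv[...,2]>80)
    m[:, :]&=~((Y>.145))
    n,l,s,_=cv2.connectedComponentsWithStats(m.astype(np.uint8));k=1+np.argmax(s[1:,4]);m=l==k
    r=cv2.minAreaRect((np.c_[X[m],Y[m]]*1000).astype(np.float32));A=np.c_[X[m],Y[m],P[m][:,2]]
    co=np.linalg.lstsq(np.c_[A[:,:2],np.ones(len(A))],A[:,2],rcond=None)[0]
    print('rack (tray mm)',np.round(r[0],1),np.round(r[1],1),round(r[2],1),'ztop',A[:,2].mean().round(4),'slope y',co[1].round(3),m.sum())
E
python3 -c "
from h import *;rack();st()"
```

```text
rack (tray mm) [  -3.3 -100.8] [100.   92.3] 0.0 ztop 0.0444 slope y 0.011 825
t 4.45 tcp [ 0.5489 -0.1383  0.0266] tray x,y [ 0.0018 -0.1754] closing deg 6.32 F [ 0.13  1.28 -0.04] Ftray [0.27 1.26] w 0.7010148470518935
```

>>> {"method": "arm_command", "body": {"motion": [{"xyz":[-0.027,0.24,0.05],"roll":0,"gripper":-0.4},{"xyz":[-0.054,0.48,0.1],"roll":0,"gripper":-0.4},{"xyz":[-0.081,0.72,0.1],"roll":0,"gripper":-0.4},{"xyz":[-0.108,0.96,0.1],"roll":0,"gripper":-0.4},{"xyz":[-0.135,1.2,0.1],"roll":0,"gripper":-0.4},{"xyz":[-0.162,1.44,0.1],"roll":0,"gripper":-0.4},{"xyz":[-0.189,1.68,0.1],"roll":0,"gripper":-0.4},{"xyz":[-0.216,1.92,0.1],"roll":0,"gripper":-0.4},{"xyz":[-0.243,2.16,0.1],"roll":0,"gripper":-0.4},{"xyz":[-0.27,2.4,0.1],"roll":0,"gripper":-0.4},{"xyz":[-0.297,2.64,0.1],"roll":0,"gripper":-0.4},{"xyz":[-0.324,2.88,0.1],"roll":0,"gripper":-0.4}]}}

```text
clock: 5.65
tcp_pos: [0.5417, -0.068, 0.0293]
eef_rot: [2.096, 2.34, -0.0]
contact_force: [0.5, -2.6, -0.5]
width: 0.701
finger_force: 1.2
```

```bash
python3 -c "
from h import *;rack();st()"
```

```text
rack (tray mm) [ -3.1 -13.8] [ 62.  104.6] 84.2 ztop 0.0563 slope y 0.138 589
t 5.7 tcp [ 0.5413 -0.067   0.0294] tray x,y [ 0.0021 -0.1037] closing deg 6.32 F [-0.31  0.1   0.1 ] Ftray [-0.3   0.13] w 0.7024121677756874
```

>>> {"method": "arm_command", "body": {"motion": [{"xyz":[-0.027,0.24,0],"roll":0,"gripper":-0.4},{"xyz":[-0.054,0.48,0],"roll":0,"gripper":-0.4},{"xyz":[-0.081,0.72,0],"roll":0,"gripper":-0.4},{"xyz":[-0.108,0.96,0],"roll":0,"gripper":-0.4},{"xyz":[-0.135,1.2,0],"roll":0,"gripper":-0.4},{"xyz":[-0.162,1.44,0],"roll":0,"gripper":-0.4},{"xyz":[-0.189,1.68,0],"roll":0,"gripper":-0.4},{"xyz":[-0.216,1.92,0],"roll":0,"gripper":-0.4},{"xyz":[-0.243,2.16,0],"roll":0,"gripper":-0.4},{"xyz":[-0.27,2.4,0],"roll":0,"gripper":-0.4},{"xyz":[-0.297,2.64,0],"roll":0,"gripper":-0.4},{"xyz":[-0.324,2.88,0],"roll":0,"gripper":-0.4}]}}

```text
clock: 6.9
tcp_pos: [0.5335, 0.0041, 0.0293]
eef_rot: [-2.096, -2.34, 0.0]
contact_force: [0.0, -1.0, 0.4]
width: 0.701
finger_force: 0.6
```

```bash
python3 -c "
from h import *;rack();st()"
```

```text
rack (tray mm) [-2.2 75.4] [ 33.4 100.4] 84.7 ztop 0.0491 slope y -0.18 246
t 6.95 tcp [0.5332 0.0049 0.0293] tray x,y [ 0.0021 -0.0313] closing deg 6.32 F [-0.57  0.79 -0.25] Ftray [-0.48  0.85] w 0.6996999284862939
```

>>> {"method": "arm_command", "body": {"motion": [{"xyz":[-0.018,0.16,0],"roll":0,"gripper":-0.4},{"xyz":[-0.036,0.32,0],"roll":0,"gripper":-0.4},{"xyz":[-0.054,0.48,0],"roll":0,"gripper":-0.4},{"xyz":[-0.072,0.64,0],"roll":0,"gripper":-0.4},{"xyz":[-0.09,0.8,0],"roll":0,"gripper":-0.4},{"xyz":[-0.108,0.96,0],"roll":0,"gripper":-0.4},{"xyz":[-0.126,1.12,0],"roll":0,"gripper":-0.4},{"xyz":[-0.144,1.28,0],"roll":0,"gripper":-0.4},{"xyz":[-0.144,1.28,0],"roll":0,"gripper":-0.4}]}}

```text
clock: 7.85
tcp_pos: [0.5298, 0.0363, 0.0293]
eef_rot: [-2.095, -2.34, -0.0]
contact_force: [-0.9, -0.0, 0.3]
width: 0.697
finger_force: 0.0
```

```bash
python3 -c "
from h import *;rack('t3.png');st()
I=cv2.imread('pics/t3.png')[130:260,180:360];cv2.imwrite('pics/t3c.png',cv2.resize(I,None,fx=4.4,fy=4.4,interpolation=cv2.INTER_CUBIC))
c=optics.read_camera('wrist');cv2.imwrite('pics/w3.png',c['color'][:,:,::-1])"
```

```text
rack (tray mm) [-29.3  43.7] [65.2 47.9] 83.9 ztop 0.0477 slope y 0.029 275
t 7.9 tcp [0.5299 0.0361 0.0293] tray x,y [0.0023 0.0001] closing deg 6.33 F [-0.54  0.11  0.6 ] Ftray [-0.52  0.17] w 0.6990576671310312
```

View pics/t3c.png

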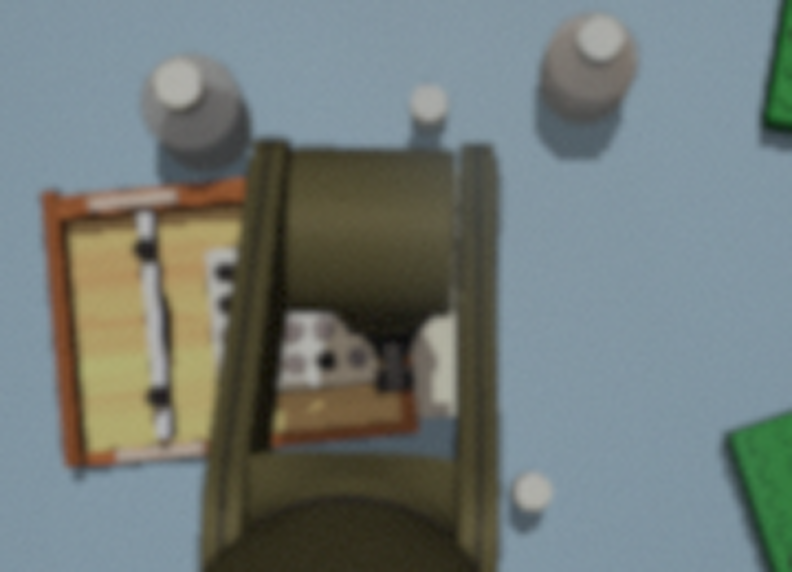

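View pics/w3.png

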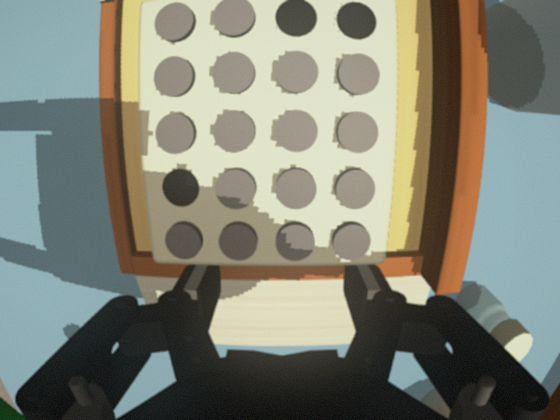

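The top crop shows the rack's front at about x=207 and the bar near x=165, so the gap is about 29 mm. The wrist view shows the lip clear behind the rack's rear edge at row 262, with the rack square between the rails.

>>> {"method": "arm_command", "body": {"motion": [{"xyz":[-0.011,0.1,0],"roll":0,"gripper":-0.4},{"xyz":[-0.022,0.2,0],"roll":0,"gripper":-0.4},{"xyz":[-0.033,0.3,0],"roll":0,"gripper":-0.4},{"xyz":[-0.044,0.4,0],"roll":0,"gripper":-0.4},{"xyz":[-0.056,0.5,0],"roll":0,"gripper":-0.4},{"xyz":[-0.067,0.6,0],"roll":0,"gripper":-0.4},{"xyz":[-0.078,0.7,0],"roll":0,"gripper":-0.4},{"xyz":[-0.089,0.8,0],"roll":0,"gripper":-0.4}]}}

```text
clock: 8.75
tcp_pos: [0.5277, 0.0558, 0.0294]
eef_rot: [2.096, 2.34, 0.0]
contact_force: [0.0, -2.2, 1.5]
width: 0.702
finger_force: 1.0
```

```bash
python3 -c "
from h import *;st()
I=shot('scene')['color'][150:270,250:400,::-1];cv2.imwrite('pics/s4.png',cv2.resize(I,None,fx=5,fy=5,interpolation=cv2.INTER_CUBIC));c=shot('wrist','w4.png')"
```

```text
t 8.75 tcp [0.5277 0.0558 0.0294] tray x,y [0.0024 0.0198] closing deg 6.32 F [ 0.05 -2.19  1.54] Ftray [-0.2  -2.18] w 0.702139482583118
```

View pics/s4.png

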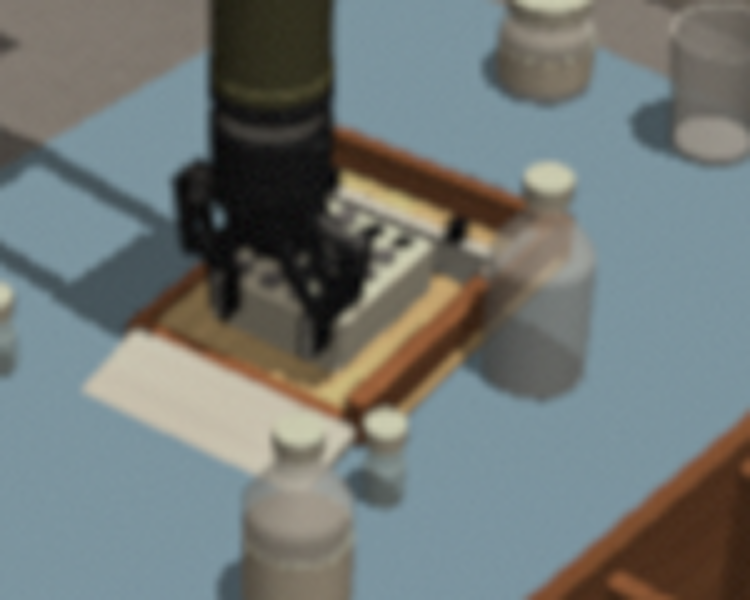

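The scene crop shows the rack flat on the floor with both fingertips at its rear face, near (265,310), and the bar just ahead. I advance slowly from here.

>>> {"method": "arm_command", "body": {"motion": [{"xyz":[-0.004,0.04,0],"roll":0,"gripper":-0.4},{"xyz":[-0.009,0.08,0],"roll":0,"gripper":-0.4},{"xyz":[-0.013,0.12,0],"roll":0,"gripper":-0.4},{"xyz":[-0.018,0.16,0],"roll":0,"gripper":-0.4}]}}

```text
clock: 9.25
tcp_pos: [0.5273, 0.0596, 0.0293]
eef_rot: [2.096, 2.34, -0.0]
contact_force: [0.3, -1.5, 0.0]
width: 0.7
finger_force: 0.9
```

>>> {"method": "arm_command", "body": {"motion": [{"xyz":[-0.003,0.03,0],"roll":0,"gripper":-0.4},{"xyz":[-0.007,0.06,0],"roll":0,"gripper":-0.4},{"xyz":[-0.01,0.09,0],"roll":0,"gripper":-0.4}]}}

```text
clock: 9.55
tcp_pos: [0.527, 0.0619, 0.0293]
eef_rot: [-2.096, -2.34, 0.0]
contact_force: [0.6, -2.4, -0.0]
width: 0.699
finger_force: 0.9
```

>>> {"method": "arm_command", "body": {"motion": [{"xyz":[-0.002,0.02,0],"roll":0,"gripper":-0.4},{"xyz":[-0.004,0.04,0],"roll":0,"gripper":-0.4},{"xyz":[-0.007,0.06,0],"roll":0,"gripper":-0.4},{"xyz":[-0.009,0.08,0],"roll":0,"gripper":-0.4}]}}

```text
clock: 9.95
tcp_pos: [0.5268, 0.0639, 0.0293]
eef_rot: [-2.096, -2.34, 0.0]
contact_force: [-0.2, -1.7, 0.1]
width: 0.7
finger_force: 0.9
```

>>> {"method": "arm_command", "body": {"motion": [{"xyz":[-0.002,0.02,0],"roll":0,"gripper":-0.4},{"xyz":[-0.004,0.04,0],"roll":0,"gripper":-0.4},{"xyz":[-0.007,0.06,0],"roll":0,"gripper":-0.4}]}}

```text
clock: 10.25
tcp_pos: [0.5266, 0.0654, 0.0293]
eef_rot: [2.096, 2.34, 0.0]
contact_force: [0.1, -0.9, 0.5]
width: 0.699
finger_force: 0.9
```

>>> {"method": "arm_command", "body": {"motion": [{"xyz":[-0.002,0.02,0],"roll":0,"gripper":-0.4},{"xyz":[-0.004,0.04,0],"roll":0,"gripper":-0.4},{"xyz":[-0.007,0.06,0],"roll":0,"gripper":-0.4}]}}

```text
clock: 10.55
tcp_pos: [0.5264, 0.0668, 0.0293]
eef_rot: [2.096, 2.34, -0.0]
contact_force: [0.3, -2.6, 0.1]
width: 0.7
finger_force: 0.9
```

>>> {"method": "arm_command", "body": {"motion": [{"xyz":[-0.002,0.02,0],"roll":0,"gripper":-0.4},{"xyz":[-0.004,0.04,0],"roll":0,"gripper":-0.4}]}}

```text
clock: 10.75
tcp_pos: [0.5263, 0.0678, 0.0293]
eef_rot: [2.096, 2.34, -0.0]
contact_force: [0.1, -1.1, -0.6]
width: 0.698
finger_force: 0.9
```

>>> {"method": "arm_command", "body": {"motion": [{"xyz":[-0.002,0.02,0],"roll":0,"gripper":-0.4},{"xyz":[-0.004,0.04,0],"roll":0,"gripper":-0.4}]}}

```text
clock: 10.95
tcp_pos: [0.5262, 0.0689, 0.0293]
eef_rot: [2.096, 2.34, -0.0]
contact_force: [-0.5, -1.0, 0.2]
width: 0.701
finger_force: 0.9
```

```bash
python3 -c "
from h import *;st()
P=np.load('a.npz')['P'];D=P[...,:2]-O;X=D@EX;Y=D@EY
m=(P[...,2]>.026)&(P[...,2]<.055)&(Y>.125)&(Y<.19)&(X>-.07)&(X<.06)
for a in np.arange(-.07,.06,.01):
    k=m&(X>=a)&(X<a+.01); print(round(a,2),np.sort(Y[k]*1000).round(1)[:3],np.sort(Y[k]*1000).round(1)[-2:])"
```

```text
t 10.95 tcp [0.5262 0.0689 0.0293] tray x,y [0.0023 0.033 ] closing deg 6.31 F [-0.49 -1.03  0.24] Ftray [-0.6  -0.97] w 0.7006679047289935
-0.07 [155.7 156.  156.2] [164.  164.1]
-0.06 [153.3 154.8 155.1] [166.3 166.6]
-0.05 [152.9 154.4 156.2] [166.1 166.9]
-0.04 [155.7 156.1 156.4] [163.7 164. ]
-0.03 [155.7 155.8 156.5] [163.6 164.1]
-0.02 [151.6 152.  152.3] [165.6 165.6]
-0.01 [153.9 154.  154.1] [164.5 164.6]
0.0 [152.4 153.  153.1] [163.4 163.5]
0.01 [151.9 152.3 152.5] [165.8 166.4]
0.02 [156.2 156.3 156.8] [165.  165.4]
0.03 [156.4 156.6 157.1] [164.2 164.2]
0.04 [155.4 156.2 156.5] [164.6 166.4]
0.05 [153.6 154.4 154.9] [166.3 167.1]
```

>>> {"method": "arm_command", "body": {"motion": [{"xyz":[-0.002,0.02,0],"roll":0,"gripper":-0.4},{"xyz":[-0.004,0.04,0],"roll":0,"gripper":-0.4}]}}

```text
clock: 11.15
tcp_pos: [0.5261, 0.0699, 0.0293]
eef_rot: [-2.096, -2.34, 0.0]
contact_force: [-0.6, -2.3, -0.3]
width: 0.703
finger_force: 0.9
```

>>> {"method": "arm_command", "body": {"motion": [{"xyz":[-0.002,0.02,0],"roll":0,"gripper":-0.4},{"xyz":[-0.002,0.02,0],"roll":0,"gripper":-0.4}]}}

```text
clock: 11.35
tcp_pos: [0.5261, 0.0702, 0.0293]
eef_rot: [2.095, 2.341, -0.0]
contact_force: [-0.6, -3.0, -0.1]
width: 0.7
finger_force: 1.4
```

>>> {"method": "arm_command", "body": {"motion": [{"xyz":[-0.002,0.016,0],"roll":0,"gripper":-0.4},{"xyz":[-0.002,0.016,0],"roll":0,"gripper":-0.4}]}}

```text
clock: 11.55
tcp_pos: [0.5262, 0.0703, 0.0293]
eef_rot: [2.094, 2.34, -0.001]
contact_force: [0.5, -5.5, 0.2]
width: 0.699
finger_force: 2.6
```

>>> {"method": "arm_command", "body": {"motion": [{"xyz":[-0.002,0.016,0],"roll":0,"gripper":-0.4},{"xyz":[-0.002,0.016,0],"roll":0,"gripper":-0.4}]}}

```text
clock: 11.75
tcp_pos: [0.5263, 0.0703, 0.0293]
eef_rot: [2.094, 2.34, -0.001]
contact_force: [0.4, -6.1, -1.1]
width: 0.703
finger_force: 3.2
```

>>> {"method": "arm_command", "body": {"motion": [{"xyz":[-0.002,0.016,0],"roll":0,"gripper":-0.4},{"xyz":[-0.003,0.03,0],"roll":0,"gripper":-0.4},{"xyz":[-0.003,0.03,0],"roll":0,"gripper":-0.4},{"xyz":[-0.003,0.03,0],"roll":0,"gripper":-0.4}]}}

```text
clock: 12.15
tcp_pos: [0.5264, 0.0704, 0.0293]
eef_rot: [2.093, 2.34, -0.002]
contact_force: [0.6, -9.2, -0.7]
width: 0.7
finger_force: 4.6
```

>>> {"method": "arm_command", "body": {"motion": [{"xyz":[-0.001,0.01,0],"roll":0,"gripper":-0.4},{"xyz":[-0.002,0.02,0],"roll":0,"gripper":-0.4},{"xyz":[-0.002,0.02,0],"roll":0,"gripper":-0.4},{"xyz":[-0.002,0.02,0],"roll":0,"gripper":-0.4},{"xyz":[-0.002,0.02,0],"roll":0,"gripper":-0.4}]}}

```text
clock: 12.65
tcp_pos: [0.5264, 0.0704, 0.0294]
eef_rot: [2.092, 2.34, -0.003]
contact_force: [1.0, -11.6, -1.4]
width: 0.699
finger_force: 5.6
```

>>> {"method": "arm_command", "body": {"motion": [{"xyz":[0.01,-0.1,0],"roll":0,"gripper":-0.4},{"xyz":[0.06,-0.5,0],"roll":0,"gripper":-0.4},{"xyz":[0.13,-1.2,0],"roll":0,"gripper":-0.4},{"xyz":[0.13,-1.2,2],"roll":0,"gripper":-0.4},{"xyz":[0.13,-1.2,4],"roll":0,"gripper":-0.4},{"xyz":[0.13,-1.2,6],"roll":0,"gripper":-0.4}]}}

```text
clock: 13.25
tcp_pos: [0.5284, 0.0424, 0.1803]
eef_rot: [-2.095, -2.338, 0.001]
contact_force: [0.5, -0.3, -0.1]
width: 0.701
finger_force: 0.0
```

```bash
python3 -c "
from h import *;rack();st();print(status.sense()['joint_positions'])
t=O+EX*-.08+EY*.1;print((t-status.sense()['tcp_pos'][:2])/.025)"
```

```text
rack (tray mm) [-18.6  72.5] [53.7 68.7] 84.3 ztop 0.0476 slope y 0.001 394
t 13.3 tcp [0.5338 0.0425 0.1892] tray x,y [0.0069 0.006 ] closing deg 6.29 F [2.53 0.37 3.48] Ftray [2.55 0.09] w 0.6969955914656647
[-1.35343696e-04  2.90264265e-01  1.67036608e+00  1.26059836e-03
  1.16747296e+00 -1.10462091e-01]
[-3.87337837  3.34844525]
```

>>> {"method": "arm_command", "body": {"motion": [{"xyz":[-3.8,3.4,0],"roll":18,"gripper":-0.4},{"xyz":[-3.8,3.4,0],"roll":18,"gripper":-0.4},{"xyz":[-3.8,3.4,0],"roll":18,"gripper":-0.4},{"xyz":[-3.8,3.4,0],"roll":18,"gripper":-0.4},{"xyz":[-3.8,3.4,0],"roll":18,"gripper":-0.4},{"xyz":[-3.8,3.4,0],"roll":18,"gripper":-0.4},{"xyz":[-3.8,3.4,0],"roll":18,"gripper":-0.4},{"xyz":[-3.8,3.4,0],"roll":18,"gripper":-0.4},{"xyz":[-3.8,3.4,0],"roll":18,"gripper":-0.4},{"xyz":[-3.8,3.4,0],"roll":18,"gripper":-0.4},{"xyz":[-3.8,3.4,0],"roll":18,"gripper":-0.4},{"xyz":[-3.8,3.4,0],"roll":18,"gripper":-0.4}]}}

```text
clock: 14.5
tcp_pos: [0.4338, 0.1275, 0.1791]
eef_rot: [0.173, -3.136, -0.001]
contact_force: [-0.3, 1.3, 0.2]
width: 0.699
finger_force: 0.0
```

```bash
python3 -c "
from h import *;rack('t5.png');st()
I=cv2.imread('pics/t5.png')[130:260,180:360];cv2.imwrite('pics/t5c.png',cv2.resize(I,None,fx=4.4,fy=4.4,interpolation=cv2.INTER_CUBIC))"
```

```text
rack (tray mm) [-2.6 95.3] [98.6 98.6] 0.2 ztop 0.0477 slope y -0.001 630
t 14.55 tcp [0.4339 0.1275 0.1791] tray x,y [-0.0829  0.1016] closing deg 96.21 F [0.72 0.25 0.32] Ftray [0.74 0.17] w 0.7039772808844853
```

View pics/t5c.png

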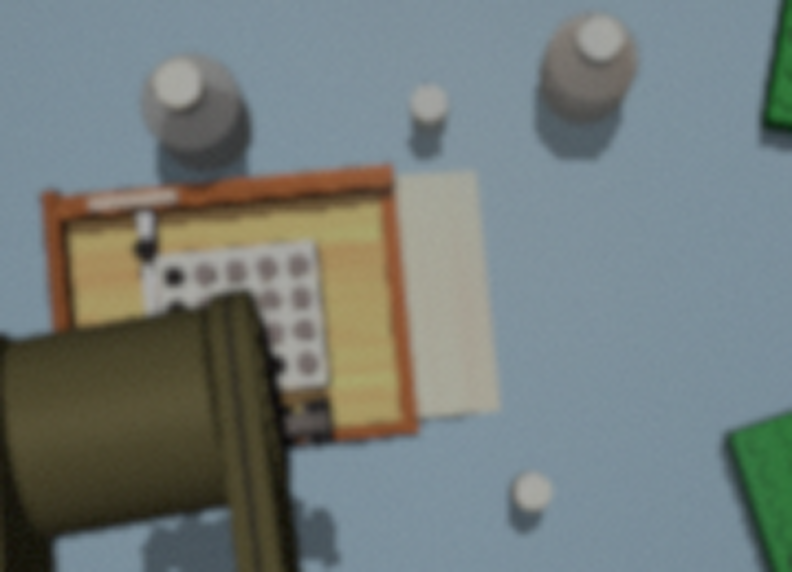

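The rack is square against the bar, with its right edge at about x=320 in the crop. The gripper is over the near strip, so I descend beside the rack.

>>> {"method": "arm_command", "body": {"motion": [{"xyz":[0.01,-0.14,-1.8],"roll":0,"gripper":-0.4},{"xyz":[0.01,-0.14,-3.6],"roll":0,"gripper":-0.4},{"xyz":[0.01,-0.14,-5],"roll":0,"gripper":-0.4},{"xyz":[0.01,-0.14,-5.7],"roll":0,"gripper":-0.4},{"xyz":[0.01,-0.14,-6],"roll":0,"gripper":-0.4},{"xyz":[0.01,-0.14,-6],"roll":0,"gripper":-0.4}]}}

```text
clock: 15.15
tcp_pos: [0.4339, 0.1238, 0.0285]
eef_rot: [0.171, -3.135, 0.0]
contact_force: [0.3, 0.2, 0.4]
width: 0.701
finger_force: 0.0
```

```bash
python3 -c "
from h import *;st()"
```

```text
t 15.15 tcp [0.4339 0.1238 0.0285] tray x,y [-0.0833  0.0979] closing deg 96.25 F [0.32 0.22 0.35] Ftray [0.34 0.18] w 0.7013101624224398
```

>>> {"method": "arm_command", "body": {"motion": [{"xyz":[0.16,0.018,0],"roll":0,"gripper":-0.4},{"xyz":[0.32,0.036,0],"roll":0,"gripper":-0.4},{"xyz":[0.48,0.054,0],"roll":0,"gripper":-0.4},{"xyz":[0.6,0.067,0],"roll":0,"gripper":-0.4},{"xyz":[0.7,0.078,0],"roll":0,"gripper":-0.4},{"xyz":[0.8,0.09,0],"roll":0,"gripper":-0.4},{"xyz":[0.9,0.101,0],"roll":0,"gripper":-0.4},{"xyz":[1.0,0.112,0],"roll":0,"gripper":-0.4}]}}

```text
clock: 15.95
tcp_pos: [0.4586, 0.1265, 0.0291]
eef_rot: [0.173, -3.135, 0.0]
contact_force: [-2.2, -0.2, 1.3]
width: 0.703
finger_force: 1.1
```

>>> {"method": "arm_command", "body": {"motion": [{"xyz":[0.08,0.009,0],"roll":0,"gripper":-0.4},{"xyz":[0.16,0.018,0],"roll":0,"gripper":-0.4},{"xyz":[0.24,0.027,0],"roll":0,"gripper":-0.4},{"xyz":[0.32,0.036,0],"roll":0,"gripper":-0.4},{"xyz":[0.4,0.045,0],"roll":0,"gripper":-0.4},{"xyz":[0.48,0.054,0],"roll":0,"gripper":-0.4}]}}

```text
clock: 16.55
tcp_pos: [0.4715, 0.1281, 0.0293]
eef_rot: [0.173, -3.137, 0.0]
contact_force: [-1.1, -0.0, -0.2]
width: 0.701
finger_force: 0.7
```

```bash
python3 -c "
from h import *;rack();st()"
```

```text
rack (tray mm) [17.5 95.3] [99.6 96.5] 89.3 ztop 0.0479 slope y 0.006 365
t 16.6 tcp [0.4721 0.1281 0.0293] tray x,y [-0.0448  0.0979] closing deg 96.31 F [-0.93 -0.02 -0.68] Ftray [-0.93  0.08] w 0.6957690543086017
```

>>> {"method": "arm_command", "body": {"motion": [{"xyz":[0.04,0.004,0],"roll":0,"gripper":-0.4},{"xyz":[0.08,0.009,0],"roll":0,"gripper":-0.4},{"xyz":[0.12,0.013,0],"roll":0,"gripper":-0.4},{"xyz":[0.16,0.018,0],"roll":0,"gripper":-0.4},{"xyz":[0.2,0.022,0],"roll":0,"gripper":-0.4}]}}

```text
clock: 17.1
tcp_pos: [0.4764, 0.1286, 0.0293]
eef_rot: [0.173, -3.137, 0.0]
contact_force: [-1.4, 0.0, 1.4]
width: 0.702
finger_force: 1.1
```

>>> {"method": "arm_command", "body": {"motion": [{"xyz":[0.02,0.002,0],"roll":0,"gripper":-0.4},{"xyz":[0.04,0.004,0],"roll":0,"gripper":-0.4},{"xyz":[0.06,0.007,0],"roll":0,"gripper":-0.4}]}}

```text
clock: 17.4
tcp_pos: [0.4778, 0.1288, 0.0293]
eef_rot: [0.173, -3.137, 0.0]
contact_force: [-2.7, -1.3, 1.9]
width: 0.703
finger_force: 1.1
```

>>> {"method": "arm_command", "body": {"motion": [{"xyz":[0.02,0.002,0],"roll":0,"gripper":-0.4},{"xyz":[0.04,0.004,0],"roll":0,"gripper":-0.4}]}}

```text
clock: 17.6
tcp_pos: [0.4789, 0.1289, 0.0293]
eef_rot: [0.173, -3.137, -0.0]
contact_force: [-3.0, -1.5, 1.5]
width: 0.7
finger_force: 1.2
```

>>> {"method": "arm_command", "body": {"motion": [{"xyz":[0.02,0.002,0],"roll":0,"gripper":-0.4},{"xyz":[0.04,0.004,0],"roll":0,"gripper":-0.4}]}}

```text
clock: 17.8
tcp_pos: [0.4799, 0.129, 0.0293]
eef_rot: [0.173, -3.137, 0.0]
contact_force: [-1.4, 0.5, 1.7]
width: 0.7
finger_force: 1.1
```

>>> {"method": "arm_command", "body": {"motion": [{"xyz":[0.02,0.002,0],"roll":0,"gripper":-0.4},{"xyz":[0.02,0.002,0],"roll":0,"gripper":-0.4}]}}

```text
clock: 18.0
tcp_pos: [0.4806, 0.129, 0.0293]
eef_rot: [-0.173, 3.136, 0.0]
contact_force: [-1.4, -0.3, 1.8]
width: 0.697
finger_force: 0.9
```

>>> {"method": "arm_command", "body": {"motion": [{"xyz":[0.02,0.002,0],"roll":0,"gripper":-0.4},{"xyz":[0.02,0.002,0],"roll":0,"gripper":-0.4}]}}

```text
clock: 18.2
tcp_pos: [0.481, 0.1291, 0.0293]
eef_rot: [-0.173, 3.137, 0.0]
contact_force: [-2.1, -0.5, 1.3]
width: 0.701
finger_force: 0.9
```

>>> {"method": "arm_command", "body": {"motion": [{"xyz":[0.02,0.002,0],"roll":0,"gripper":-0.4},{"xyz":[0.02,0.002,0],"roll":0,"gripper":-0.4}]}}

```text
clock: 18.4
tcp_pos: [0.4815, 0.1291, 0.0293]
eef_rot: [-0.173, 3.137, 0.0]
contact_force: [-2.2, 0.1, 0.4]
width: 0.698
finger_force: 0.9
```

>>> {"method": "arm_command", "body": {"motion": [{"xyz":[0.02,0.002,0],"roll":0,"gripper":-0.4},{"xyz":[0.02,0.002,0],"roll":0,"gripper":-0.4}]}}

```text
clock: 18.6
tcp_pos: [0.4821, 0.1292, 0.0293]
eef_rot: [-0.173, 3.137, 0.0]
contact_force: [-1.8, -0.7, 0.1]
width: 0.699
finger_force: 0.9
```

>>> {"method": "arm_command", "body": {"motion": [{"xyz":[0.02,0.002,0],"roll":0,"gripper":-0.4},{"xyz":[0.02,0.002,0],"roll":0,"gripper":-0.4}]}}

```text
clock: 18.8
tcp_pos: [0.4825, 0.1292, 0.0293]
eef_rot: [-0.173, 3.137, 0.0]
contact_force: [-2.7, 0.6, 0.8]
width: 0.701
finger_force: 0.8
```

>>> {"method": "arm_command", "body": {"motion": [{"xyz":[0.02,0.002,0],"roll":0,"gripper":-0.4},{"xyz":[0.04,0.004,0],"roll":0,"gripper":-0.4}]}}

```text
clock: 19.0
tcp_pos: [0.4834, 0.1293, 0.0293]
eef_rot: [-0.173, 3.137, 0.0]
contact_force: [-1.2, -0.6, -0.4]
width: 0.699
finger_force: 0.9
```

>>> {"method": "arm_command", "body": {"motion": [{"xyz":[0.02,0.002,0],"roll":0,"gripper":-0.4},{"xyz":[0.02,0.002,0],"roll":0,"gripper":-0.4}]}}

```text
clock: 19.2
tcp_pos: [0.4841, 0.1294, 0.0293]
eef_rot: [-0.173, 3.136, 0.0]
contact_force: [-1.7, -0.1, -0.2]
width: 0.699
finger_force: 0.7
```

>>> {"method": "arm_command", "body": {"motion": [{"xyz":[0.02,0.002,0],"roll":0,"gripper":-0.4},{"xyz":[0.02,0.002,0],"roll":0,"gripper":-0.4}]}}

```text
clock: 19.4
tcp_pos: [0.4845, 0.1294, 0.0293]
eef_rot: [-0.173, 3.137, 0.0]
contact_force: [-1.9, 0.0, -1.4]
width: 0.695
finger_force: 0.8
```

```bash
python3 -c "
from h import *;rack();st()"
```

```text
rack (tray mm) [56.1 78.1] [139.  74.] 45.4 ztop 0.0476 slope y 0.012 317
t 19.45 tcp [0.4845 0.1294 0.0293] tray x,y [-0.0324  0.0978] closing deg 96.31 F [-1.08 -0.11 -0.72] Ftray [-1.09  0.01] w 0.6995366973865795
```

>>> {"method": "arm_command", "body": {"motion": [{"xyz":[0.02,0.002,0],"roll":0,"gripper":-0.4},{"xyz":[0.04,0.004,0],"roll":0,"gripper":-0.4}]}}

```text
clock: 19.65
tcp_pos: [0.4849, 0.1294, 0.0293]
eef_rot: [0.173, -3.136, 0.0]
contact_force: [-2.8, -1.0, 1.8]
width: 0.696
finger_force: 1.7
```

>>> {"method": "arm_command", "body": {"motion": [{"xyz":[0.02,0.002,0],"roll":0,"gripper":-0.4},{"xyz":[0.04,0.004,0],"roll":0,"gripper":-0.4}]}}

```text
clock: 19.85
tcp_pos: [0.4849, 0.1294, 0.0292]
eef_rot: [0.173, -3.134, 0.0]
contact_force: [-5.7, -0.9, 3.1]
width: 0.699
finger_force: 2.8
```

```bash
python3 -c "
from h import *;st();shot('wrist','w6.png')"
```

```text
t 19.85 tcp [0.4849 0.1294 0.0292] tray x,y [-0.032   0.0978] closing deg 96.32 F [-5.7  -0.89  3.08] Ftray [-5.77 -0.25] w 0.6986458791417379
```

View pics/w6.png

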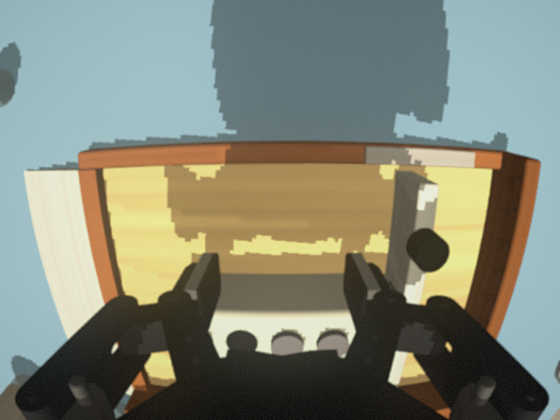

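Rail contact is made. The wrist view shows both fingers flat on the rack's side and the rack beside the bar, near (395,330). I press to about 10 N and hold.

>>> {"method": "arm_command", "body": {"motion": [{"xyz":[0.015,0.002,0],"roll":0,"gripper":-0.4},{"xyz":[0.03,0.003,0],"roll":0,"gripper":-0.4},{"xyz":[0.03,0.003,0],"roll":0,"gripper":-0.4},{"xyz":[0.03,0.003,0],"roll":0,"gripper":-0.4}]}}

```text
clock: 20.3
tcp_pos: [0.4849, 0.1294, 0.029]
eef_rot: [0.173, -3.133, 0.001]
contact_force: [-6.4, -0.7, 3.1]
width: 0.7
finger_force: 3.0
```

>>> {"method": "arm_command", "body": {"motion": [{"xyz":[0.01,0.001,0],"roll":0,"gripper":-0.4},{"xyz":[0.02,0.002,0],"roll":0,"gripper":-0.4},{"xyz":[0.02,0.002,0],"roll":0,"gripper":-0.4},{"xyz":[0.02,0.002,0],"roll":0,"gripper":-0.4},{"xyz":[0.02,0.002,0],"roll":0,"gripper":-0.4},{"xyz":[0.02,0.002,0],"roll":0,"gripper":-0.4}]}}

```text
clock: 20.9
tcp_pos: [0.4849, 0.1294, 0.029]
eef_rot: [0.173, -3.132, 0.001]
contact_force: [-7.5, -1.0, 3.2]
width: 0.701
finger_force: 3.4
```

>>> {"method": "arm_command", "body": {"motion": [{"xyz":[0.02,0.002,0],"roll":0,"gripper":-0.4},{"xyz":[0.04,0.004,0],"roll":0,"gripper":-0.4},{"xyz":[0.06,0.007,0],"roll":0,"gripper":-0.4},{"xyz":[0.06,0.007,0],"roll":0,"gripper":-0.4},{"xyz":[0.06,0.007,0],"roll":0,"gripper":-0.4},{"xyz":[0.06,0.007,0],"roll":0,"gripper":-0.4},{"xyz":[0.06,0.007,0],"roll":0,"gripper":-0.4}]}}

```text
clock: 21.6
tcp_pos: [0.485, 0.1294, 0.0287]
eef_rot: [0.174, -3.129, 0.001]
contact_force: [-8.5, -0.3, 5.3]
width: 0.702
finger_force: 4.4
```

>>> {"method": "arm_command", "body": {"motion": [{"xyz":[-0.06,-0.007,0],"roll":0,"gripper":-0.4},{"xyz":[-0.2,-0.022,0],"roll":0,"gripper":-0.4},{"xyz":[-0.8,-0.09,0],"roll":0,"gripper":-0.4},{"xyz":[-1.2,-0.13,0],"roll":0,"gripper":-0.4},{"xyz":[-1.2,-0.13,2],"roll":0,"gripper":-0.4},{"xyz":[-1.2,-0.13,4],"roll":0,"gripper":-0.4},{"xyz":[-1.2,1,6],"roll":0,"gripper":-0.4},{"xyz":[-1.2,3,7],"roll":0,"gripper":-0.4},{"xyz":[-1.2,5,7],"roll":0,"gripper":-0.4},{"xyz":[-1.2,7,7],"roll":0,"gripper":-0.4},{"xyz":[-1.2,9,7],"roll":0,"gripper":-0.4},{"xyz":[-1.2,9,7],"roll":0,"gripper":-0.4}]}}

```text
clock: 22.8
tcp_pos: [0.46, 0.3607, 0.205]
eef_rot: [-0.179, 3.133, 0.007]
contact_force: [-0.0, 0.1, 0.4]
width: 0.699
finger_force: 0.0
```

```bash
python3 -c "
from h import *;rack('t7.png');st()
I=cv2.imread('pics/t7.png')[150:245,180:300];cv2.imwrite('pics/t7c.png',cv2.resize(I,None,fx=6.3,fy=6.3,interpolation=cv2.INTER_CUBIC))"
```

```text
rack (tray mm) [34.8 95.1] [ 99.5 108.8] 90.0 ztop 0.0477 slope y -0.001 1108
t 22.85 tcp [0.4597 0.3598 0.2046] tray x,y [-0.0313  0.3296] closing deg 96.53 F [1.13 1.28 0.07] Ftray [1.26 1.15] w 0.7028042479079559
```

View pics/t7c.png

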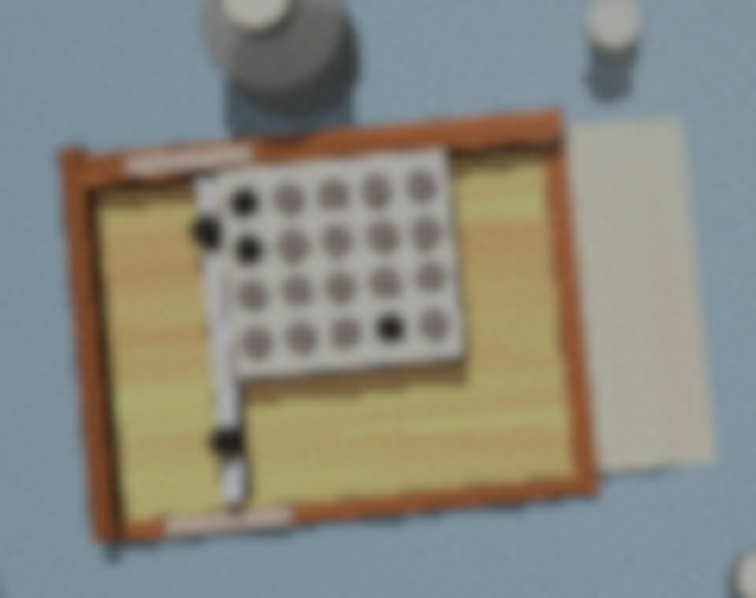

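The rack sits snug in the corner. Its left edge (about x 225–240) touches the bar, its top edge lies along the rail, and the rear edge is where it was after the stop press. The gripper is clear.

```bash
python3 -c "
from h import *;print(job.sign_off())"
```

```text
the job is handed in; nothing more can be done
None
```

I slid the rack over the lip, pressed it against the end stop at about 9–10 N, then against the side rail at about 7 N. I let go and handed the job in at about 23 s; the last top view showed the rack snug in the corner, but sign-off returned no verdict.

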